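# Press a sample tube into the touch mixer and hold it

## Robot

A 6-joint arm with a two-finger parallel gripper is mounted at the origin on a cart in front of the work surface, level with it; the furniture and walls round the work are solid. World frame = base frame: x ahead of the robot, y to its left, z up, the work surface at z = 0. Lengths are in m, angles in rad, forces in N, time in s.
With the tool pointing down it reaches from about 0.275 to 0.75 m from the base axis. Payload 10.2 kg.
Tool frame: the origin (TCP) lies midway between the tips of the shut fingers; the grasp point (between the pads) lies 19 mm behind it (env.hold_point_z is the distance from the TCP to the grasp point, in m); z points along the fingers, y is the line along which they close (so a half turn about z gives the same grasp; the last joint's range is limited). The gripper opens to 85 mm and grips with 20 to 120 N. Pads are 22 mm wide; open, the fingers measure 114 mm over their backs; the gripper's body (76 mm by 85 mm) begins 54 mm behind the grasp point. The pads swing forward as they close: fully open they stand 13 mm farther back than shut.
Start: joints at [-1.362, 0.313, 1.498, -0, 1.331, -0.223], TCP at [0.22, -0.477, 0.231] pointing down, gripper open.
Joint ranges: [-2.94, 2.94], [-0.97, 2.17], [0.19, 2.56], [-1.23, 4.37], [0.02, 3.11], [-2.88, 2.88]. Speed limits (rad/s): [2.39, 2.39, 3.01, 3.14, 3.14, 3.14].

## Interface

Orientations are given as a unit quaternion [x, y, z, w].
In Python, from bench import env, kinematics, monitor, eyes, job gives the robot as it stands. The module is installed in compiled form; this text tells all that it offers. Calls block until the motion is done:
- env.reach(position, orientation): joint-space move of the TCP to a pose.
- env.movel(position, velocity=0.15, frame=None, guard=None): straight line of the TCP; frame=None keeps the orientation; velocity is the mean speed in m/s. With guard (N) it stops when the force on the tool has changed by that much, and returns True; else False.
- env.set_joints(angles): joint-space move.
- env.release() and env.close_gripper(effort=None): open the fingers fully, or close them until they stop; effort is the grip in N (None keeps the last).
- env.hold(seconds).
- kinematics.ik(position, orientation): joint angles nearest the present ones, or None.
- monitor.sense(): the state.
- eyes.grab_frame(name): name is "scene" or "top"; returns a dict with "frame" (420x560x3 uint8, red, green, blue), "mtx" (3x3 intrinsics, pixels), "view" (4x4, takes a point from world to camera coordinates). Camera axes: x right, y down, z forward; pixel columns grow to the right and rows downward; lengths in m; the calibration is good to about 2 mm. A picture is of the moment at which its call begins. There is no depth.
A pose or a line that the arm cannot do raises env.MotionError and nothing moves.
- job.hand_in(): hands the job in; it is judged then, once.
The state is a dict: "clock": time; "joints": joint angles; "qvel": joint speeds; "joint_efforts": joint torques, N m; "position": TCP position; "ee_rot": TCP orientation; "contact_force": force on the tool from outside, world axes, zero at the start; "ft_torque": the same for the moment, N m; "finger_gap": opening from 0.0 (shut) to 1.0 (fully open); "gripper_force": force on a finger pad.
Only numpy, scipy, OpenCV 4.12 (cv2) and the standard library are available. Lean on these libraries where they do the work, as an engineer would, in place of code of your own. Each camera call takes 0.05 s, during which the arm holds its last target. There are 200 camera calls.

## Task

Take the capped sample tube out of the low white tube block and press it, upright, into the hollow tube cup of the two-place touch mixer (look which of the two places carries the cup; the other carries a flat platform). Push the cup down against its spring until the rim of its steel seat is level with the top of the aluminium collar around it, half of its travel and not down to the stop, and finish there, still gripping the tube and holding it down at that level. Leave the flat platform and the other things on the table as they are.

Things in the scene. Friction and masses are not known exactly. Their poses are not given: they have to be found in the camera images.
- tube_mid (a point): Centre, half-way up, of the loose sample tube: 88 mm tall, about 11 g, upright, z axis from foot to cap. Barrel 12 mm in diameter to 69 mm above the foot, then the cap, 16 mm in diameter, to the top (cap's centre 35 mm above this point, foot 44 mm below it). At the start its foot stands 26 mm deep in the middle hole of the tube block, 0.7 mm of play all round: pull it straight up.
- tube_block: Fixed white block 100 x 50 x 32 mm (x, y, z) with three holes in a row along its x, 30 mm apart, 26 mm deep, the two outer ones empty. Origin: centre of its underside, on the table.
- mixer: Fixed two-place touch mixer, low white and grey housing 150 x 200 mm (x, y), top 60 mm above the table. Origin: centre of its underside; -x is the side with dial and switch, z up. Two alike places at y = +55 and -55 mm (x = 0): a fixed aluminium collar (60 mm outer, 49 mm inner diameter, top at z = 76 mm) round a spring seat. The seats carry cup_head and platform_head, swapped at random.
- seat_left (a joint): Travel (m) of the spring seat at the mixer's y = +55 mm, a steel dish of 47 mm diameter sliding straight down: 0 = up (rim at mixer z = 84 mm, 8 mm above the collar's top), 0.008 = rim level with the collar's top, 0.016 = bottom stop. Spring: about 2 N at the top, 5.2 N at 0.008, 8.4 N at the stop.
- seat_right (a joint): The same for the spring seat at the mixer's y = -55 mm.
- cup_head: Black rubber tube cup, 40 g, standing loose in one of the seats: round foot 39 mm in diameter, 6 mm thick, above it a funnel, mouth about 27 mm inner diameter narrowing to about 19 mm. Origin: centre of its underside, at mixer z = 78 mm when unpressed; inner floor 10 mm and rim 30 mm above the origin, z up. It goes down with its seat.
- platform_head: Black rubber flat platform head, 40 g, in the other seat: a flat disc 58 mm in diameter, its top 16 mm above the origin, which is the centre of its underside. Not to be used.
- dropper: Bystander: brown dropper bottle 33 mm in diameter, 106 mm tall, standing behind the mixer; origin at the centre of its underside.
- cup_jar: Bystander: lidded specimen cup 55 mm in diameter, 72 mm tall, to the left; origin at the centre of its underside.
- sample_tube: The same sample tube; origin at the centre of its foot, z axis from foot to cap.
Mind the look-alikes: they are no part of the job. Leave any blue or turquoise look-alike of the cup_head alone.

How it is judged:
On the way:
1. the tube is lifted out of the block in the fingers (height (world z) of tube_mid above 0.085 m and contact force between the fingers and sample_tube above 0.5 N), for 0.2 s.
At the end, for the whole second after the job is handed in: Through the last second the fingers grip the upright tube (within 0.2 rad), its foot on the floor of the tube cup and pressing it (over 1.5 N); the cup is 67 to 73 mm above the mixer's underside: seat rim level with the collar within 3 mm; the arm does not touch the cup; all is still (z of cup_head in the frame of mixer between 0.067 and 0.073 m and horizontal distance between tube_mid and cup_head below 0.012 m and z of tube_mid in the frame of cup_head between 0.048 and 0.06 m and angle between tube_mid's own z axis and vertical below 0.2 rad and angle between cup_head's own z axis and vertical below 0.12 rad and contact force between the fingers and sample_tube above 0.5 N and contact force between sample_tube and cup_head above 1.5 N and contact force between each of the arm, the fingers and cup_head below 0.5 N and linear speed of sample_tube below 0.02 m/s); the arm keeps its last pose, push and grip.
It fails at once if the flat platform is pressed down or displaced (distance of platform_head from where it was at the start of the episode above 0.006 m).
It fails at once if a bystander is displaced (distance of any of dropper, cup_jar from where it was at the start of the episode above 0.02 m).
It also fails if it takes over 45 s, if anything falls off the work surface, if the arm or the gripper's body presses on something with over 40 N, if the wrist force passes 120 N, or if a joint passes its speed limit or range.

## Working session

There is one attempt and no reset: what is moved stays moved. The work goes in short steps, each a Python script; the robot and the scene stay as the last script left them, time stands still between calls to the robot, and variables do not carry over. Pictures are saved under pics/ and viewed, at most 10 in all, crops included, and the job is handed in when it is done.

```bash
mkdir -p pics
python3 - <<'E'
from bench import env, kinematics, monitor, eyes, job
import cv2,numpy as np
for n in("scene","top"):
    f=eyes.grab_frame(n); cv2.imwrite(f"pics/{n}0.png",f["frame"][:,:,::-1]); print(n,f["mtx"].round(1).tolist(),f["view"].round(4).tolist())
s=monitor.sense(); print(s["clock"],s["ee_rot"],s["contact_force"],env.hold_point_z)
E
```

```text
scene [[405.6, 0.0, 277.0], [0.0, 405.6, 209.9], [0.0, 0.0, 1.0]] [[-0.8184, -0.5746, 0.01, 0.5533], [-0.3891, 0.5411, -0.7455, 0.1565], [0.4229, -0.614, -0.6664, 0.8638], [0.0, 0.0, 0.0, 1.0]]
top [[535.4, 0.0, 278.4], [0.0, 535.4, 211.8], [0.0, 0.0, 1.0]] [[0.0141, -0.9998, 0.0146, 0.2158], [-0.9815, -0.0166, -0.1907, 0.5269], [0.1909, -0.0116, -0.9815, 1.3324], [0.0, 0.0, 0.0, 1.0]]
0.1 [ 9.76787172e-01  2.14211313e-01  1.50376978e-05 -5.78204436e-04] [ 0.47525799 -0.78185271  0.4480215 ] 0.0187
```

View pics/scene0.png

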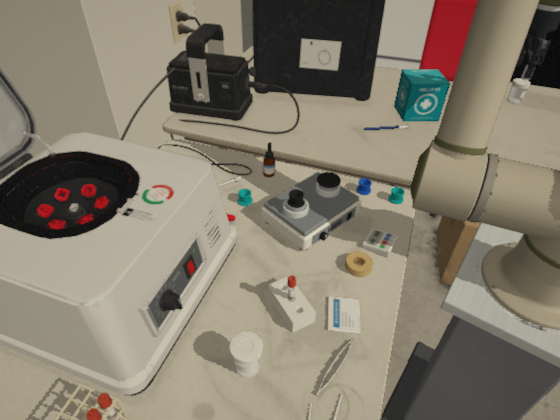

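View pics/top0.png

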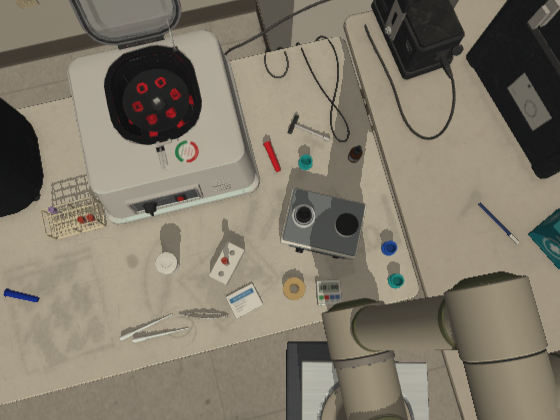

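Run:
```python
import cv2,numpy as np
s=cv2.imread("pics/scene0.png");t=cv2.imread("pics/top0.png")
a=cv2.resize(t[180:290,200:370],None,fx=4.6,fy=4.6,interpolation=cv2.INTER_CUBIC);cv2.imwrite("pics/c1.png",a)
b=cv2.resize(s[160:340,255:370],None,fx=3.3,fy=3.3,interpolation=cv2.INTER_CUBIC)
b=cv2.resize(s[165:255,255:370],None,fx=6,fy=6,interpolation=cv2.INTER_CUBIC);cv2.imwrite("pics/c2.png",b)
for n,i,(x0,y0,x1,y1) in(("s",s,(270,265,310,320)),("t",t,(205,240,245,285))):
    h=cv2.cvtColor(i,cv2.COLOR_BGR2HSV);m=((h[...,0]<8)|(h[...,0]>172))&(h[...,1]>120)&(h[...,2]>60)
    k=np.zeros_like(m);k[y0:y1,x0:x1]=m[y0:y1,x0:x1]
    print(n,cv2.boundingRect(k.astype(np.uint8)),k.sum(),cv2.moments(k.astype(np.uint8),True)['m10']/k.sum(),cv2.moments(k.astype(np.uint8),True)['m01']/k.sum())
```

```text
s (288, 276, 8, 12) 83 291.51807228915663 281.43373493975906
t (221, 257, 7, 7) 34 224.23529411764707 260.3529411764706
```

View pics/c1.png

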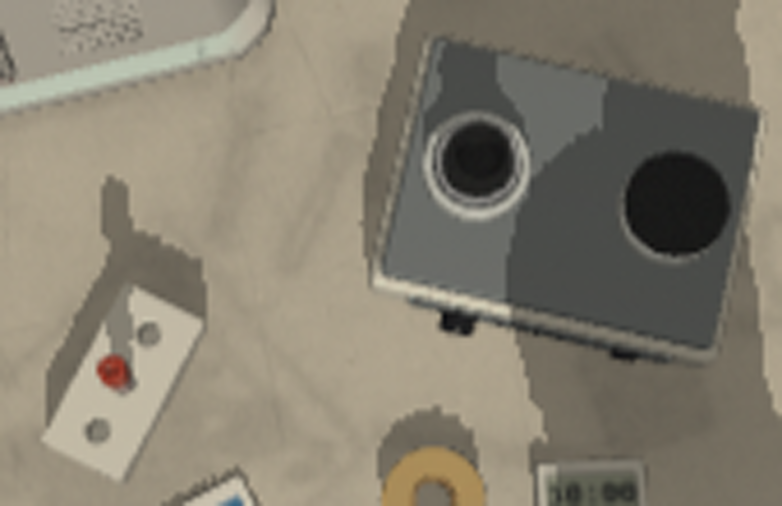

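View pics/c2.png

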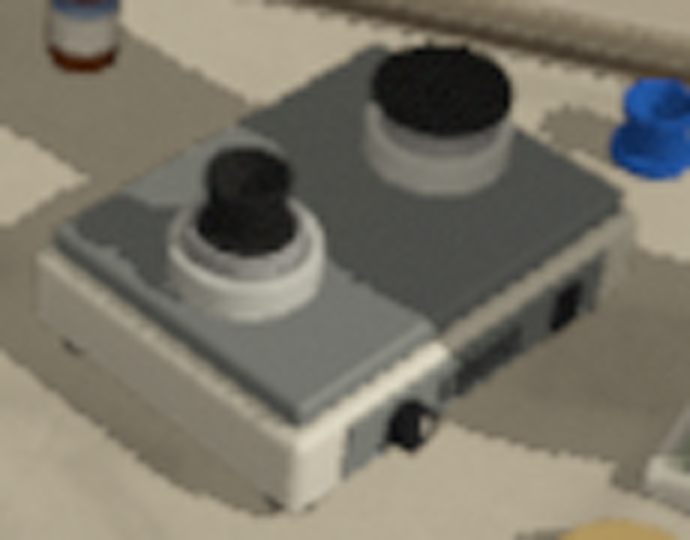

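```bash
cat > h.py <<'E'
import numpy as np
K={"scene":np.array([[405.6,0,277],[0,405.6,209.9],[0,0,1]]),"top":np.array([[535.4,0,278.4],[0,535.4,211.8],[0,0,1]])}
V={"scene":np.array([[-0.8184,-0.5746,0.01,0.5533],[-0.3891,0.5411,-0.7455,0.1565],[0.4229,-0.614,-0.6664,0.8638]]),
"top":np.array([[0.0141,-0.9998,0.0146,0.2158],[-0.9815,-0.0166,-0.1907,0.5269],[0.1909,-0.0116,-0.9815,1.3324]])}
def ray(n,u,v):
    R,t=V[n][:,:3],V[n][:,3]; d=R.T@np.linalg.solve(K[n],[u,v,1]); return -R.T@t,d
def onz(n,u,v,z):
    c,d=ray(n,u,v); return c+d*(z-c[2])/d[2]
def tri(a,b):
    c1,d1=ray("top",*a);c2,d2=ray("scene",*b)
    s=np.linalg.lstsq(np.c_[d1,-d2],c2-c1,rcond=None)[0];p,q=c1+s[0]*d1,c2+s[1]*d2
    return (p+q)/2,np.linalg.norm(p-q)
def proj(n,p):
    q=K[n]@(V[n]@np.r_[p,1]); return q[:2]/q[2]
E
python3 - <<'E'
from h import *
import cv2
np.set_printoptions(precision=4,suppress=True)
t=cv2.imread("pics/top0.png");g=cv2.cvtColor(t,cv2.COLOR_BGR2GRAY)
def blob(x0,y0,x1,y1,th,inv):
    m=np.zeros_like(g);r=g[y0:y1,x0:x1];m[y0:y1,x0:x1]=(r<th if inv else r>th)
    cs,_=cv2.findContours(m,cv2.RETR_EXTERNAL,cv2.CHAIN_APPROX_NONE);c=max(cs,key=cv2.contourArea)
    return cv2.fitEllipse(cv2.convexHull(c)), cv2.boundingRect(c)
col=blob(289,202,318,230,140,False);pl=blob(332,208,362,240,45,True);cu=blob(293,203,314,226,60,True)
print(col,pl,cu)
C=onz("top",*col[0][0],.076);P=onz("top",*pl[0][0],.094);print("collar",C,"plat",P,"dist",np.linalg.norm((C-P)[:2]))
print("scene mouth",onz("scene",296.7,194.2,.108),"scene collar",onz("scene",296.2,205.8,.076))
c2=lambda u,v:(255+u/6-.4,165+v/6-.4)
print("scene plat",onz("scene",*c2(441,91),.094))
print("cap tri",tri((224.2+.5,260.3+.5),(291.8,281.9)),"top z.09",onz("top",224.5,260.6,.090),"scene z.085",onz("scene",291.6,281.7,.085))
c1=lambda u,v:(200+u/4.6-.4,180+v/4.6-.4)
h1=onz("top",*c1(148,334),.032);h2=onz("top",*c1(97,431),.032);print("holes",h1,h2,(h1+h2)/2,np.linalg.norm(h1-h2))
for a in((432,38),(760,112),(377,287),(716,358)):print("corner",onz("top",*c1(*a),.058))
E
```

```text
(((303.2750549316406, 215.52040100097656), (22.488845825195312, 23.503036499023438), 5.717094421386719), (292, 208, 23, 20)) (((346.6568908691406, 223.88510131835938), (21.921966552734375, 22.507535934448242), 120.39855194091797), (336, 213, 23, 23)) (((303.4378662109375, 214.3291473388672), (15.152152061462402, 15.514174461364746), 175.30386352539062), (296, 207, 15, 16))
collar [0.5097 0.1612 0.076 ] plat [0.487  0.0542 0.094 ] dist 0.10947175535821602
scene mouth [0.5102 0.1614 0.108 ] scene collar [0.5084 0.1637 0.076 ]
scene plat [0.4874 0.0573 0.094 ]
cap tri (array([0.3925, 0.3556, 0.0827]), np.float64(0.002143516157911783)) top z.09 [0.3912 0.355  0.09  ] scene z.085 [0.3932 0.3572 0.085 ]
holes [0.4189 0.3422 0.032 ] [0.3645 0.3688 0.032 ] [0.3917 0.3555 0.032 ] 0.06060180020792766
corner [0.5855 0.1858 0.058 ]
corner [0.5461 0.0016 0.058 ]
corner [0.4439 0.2149 0.058 ]
corner [0.4076 0.0282 0.058 ]
```

Run:
```python
from bench import env, kinematics, monitor, eyes
import numpy as np
np.set_printoptions(precision=4,suppress=True)
a=np.deg2rad(60);q=[np.cos(a),np.sin(a),0,0]
x,y=.392,.3556
print(kinematics.ik([x,y,.2],q),kinematics.ik([.5095,.162,.1],q))
env.reach([x,y,.2],q)
env.movel([x,y,.037],velocity=.1,guard=8)
s=monitor.sense();f0=s["contact_force"];print(s["clock"],s["position"],f0)
env.close_gripper(20)
s=monitor.sense();print(s["position"],s["contact_force"]-f0,s["finger_gap"],s["gripper_force"],s["clock"])
for n in("scene",):
    import cv2;f=eyes.grab_frame(n)["frame"][:,:,::-1];cv2.imwrite("pics/g.png",cv2.resize(f[230:350,230:370],None,fx=4,fy=4))
```

```text
[ 0.5152  0.3482  1.5331 -0.      1.2603 -0.0084] [ 0.0886  0.4733  1.6338 -0.      1.0345 -0.435 ]
4.8667 [0.3922 0.3558 0.0375] [-0.1219  1.5879 -0.6522]
[0.393  0.356  0.0373] [ 5.7494  0.0907 -0.8636] 0.15051471508617517 20.425499364500865 5.5333
```

View pics/g.png

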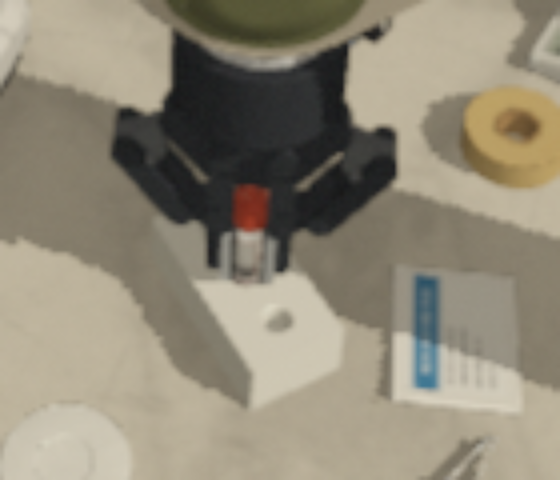

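The tube's barrel is between the pads (cap at crop 252,205, still in the block). There is only a small sideways force, so I'll tighten the grip and lift.

Run:
```python
from bench import env, kinematics, monitor, eyes
import numpy as np,cv2
np.set_printoptions(precision=4,suppress=True)
env.movel([.3932,.3562,.037],velocity=.02); env.close_gripper(45)
s=monitor.sense();print(s["position"],s["contact_force"],s["finger_gap"])
env.movel([.3932,.3562,.17],velocity=.06);env.hold(.3)
s=monitor.sense();print(s["position"],s["contact_force"],s["finger_gap"],s["gripper_force"])
env.movel([.5095,.162,.17],velocity=.12);env.hold(.5)
s=monitor.sense();print(s["clock"],s["position"],s["contact_force"],s["finger_gap"],s["gripper_force"])
a,b=[eyes.grab_frame(n)["frame"][:,:,::-1] for n in("scene","top")]
cv2.imwrite("pics/sf.png",a);cv2.imwrite("pics/tf.png",b)
cv2.imwrite("pics/m.png",cv2.resize(a[110:260,220:370],None,fx=4,fy=4))
```

```text
[0.3932 0.3562 0.037 ] [ 1.7907 -0.2496  0.5312] 0.14298253385620083
[0.3932 0.3562 0.1699] [ 0.148   0.7932 -0.5445] 0.14567533111864955 43.820500845322385
11.25 [0.5095 0.162  0.17  ] [-1.0825  0.0604 -0.2275] 0.13986775791546294 43.814913800451905
```

View pics/m.png

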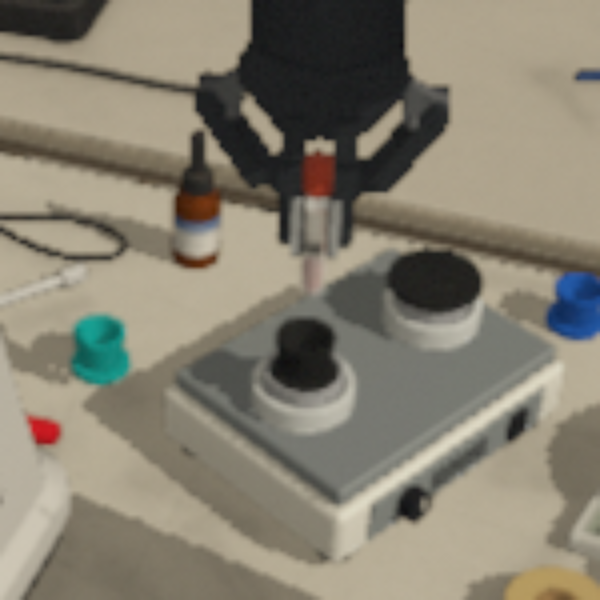

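Run:
```python
from h import *
from bench import env, monitor
np.set_printoptions(precision=4,suppress=True)
print("foot exp",proj("scene",[.5095,.162,.139]),"seen ~298,182.5; cap exp",proj("scene",[.5095,.162,.218]),"seen ~",220+319/4,110+173/4,"mouth exp",proj("scene",[.5095,.162,.108]),"seen",220+305/4,110+333/4)
def st(k=8):
    L=[]
    for _ in range(k): env.hold(.03);L.append(monitor.sense()["contact_force"])
    return np.mean(L,0)
f0=st();print(f0)
for z in(.140,.124):
    g=env.movel([.5095,.162,z],velocity=.06,guard=6);s=monitor.sense();print(z,g,s["position"],st()-f0)
for z in(.121,.119,.117,.115):
    g=env.movel([.5095,.162,z],velocity=.015,guard=9);s=monitor.sense();print(z,g,s["position"],st()-f0,s["finger_gap"])
    if g:break
print(s["clock"])
```

```text
foot exp [297.4041 183.5146] seen ~298,182.5; cap exp [299.0753 153.2259] seen ~ 299.75 153.25 mouth exp [296.8013 194.4404] seen 296.25 193.25
[-0.0641 -0.2515 -0.3659]
0.14 False [0.5096 0.162  0.14  ] [-0.0155  0.0645  0.0993]
0.124 False [0.5093 0.162  0.1235] [-0.2598  0.3004  0.0221]
0.121 False [0.5095 0.162  0.1209] [0.2506 0.4304 0.3678] 0.1429235984728337
0.119 False [0.5096 0.162  0.119 ] [0.2569 0.4102 0.4792] 0.1465044617587148
0.117 False [0.5096 0.162  0.117 ] [0.3652 0.2889 1.9693] 0.1427068515753375
0.115 False [0.5095 0.162  0.115 ] [0.8601 0.4047 2.6499] 0.14616742410514344
15.2167
```

Run:
```python
from bench import env, monitor,eyes
import numpy as np,cv2
np.set_printoptions(precision=4,suppress=True)
f0=np.array([-.064,-.25,-.366])
for z in(.113,.111):
    g=env.movel([.5095,.162,z],velocity=.015,guard=12);env.hold(.3)
    F=[]
    for _ in range(15): env.hold(.04);F.append(monitor.sense()["contact_force"])
    s=monitor.sense();print(z,g,s["position"],np.mean(F,0)-f0,np.std(F,0),s["finger_gap"],s["clock"])
a,b=[eyes.grab_frame(n)["frame"][:,:,::-1] for n in("scene","top")]
cv2.imwrite("pics/e.png",cv2.resize(a[145:245,250:370],None,fx=5,fy=5,interpolation=cv2.INTER_CUBIC))
```

```text
0.113 False [0.5095 0.162  0.113 ] [0.8    0.3819 3.5739] [0.4547 0.5838 0.5653] 0.14503236344492468 16.6917
0.111 False [0.5095 0.162  0.111 ] [1.144  0.2337 4.2675] [0.5499 0.4005 0.5473] 0.14592474193162405 17.9
```

View pics/e.png

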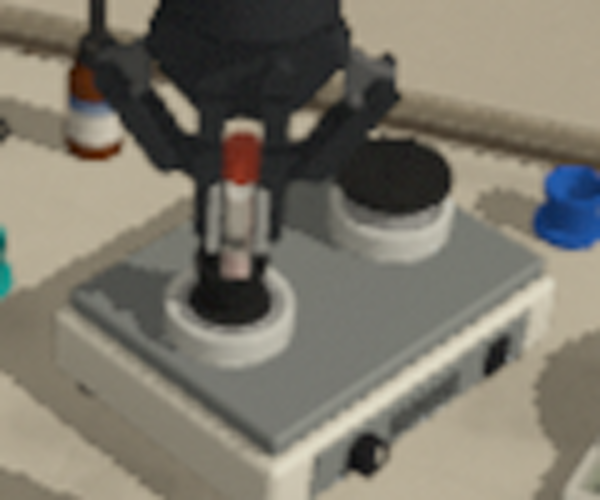

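The tube stands in the cup (crop 235,270) and the seat rim is about level with the collar. The force slope matches the spring at about 7 mm of travel, so I'll lower it 0.6 mm more and hand in.

Run:
```python
from bench import env, monitor,job
env.movel([.5095,.162,.1104],velocity=.01);env.hold(.6)
s=monitor.sense();print(s["position"],s["contact_force"],s["gripper_force"],s["clock"])
print(job.hand_in())
```

```text
[0.50952584 0.16200817 0.11041123] [0.69674272 0.40500236 3.8782925 ] 44.242337975883856 18.85
the job is handed in; nothing more can be done
None
```

The job is handed in at about 19 s, with the tube gripped upright in the cup and held down at an estimated 7–8 mm of seat travel, so the seat rim is about level with the collar; the judge's result was not shown.

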